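# Take the timer module off the extractor console's rail into the parts drawer

## Task

First pull the drawer of the grey parts cabinet all the way out to its stop. Then pull the timer module (the one with the round dial on its front) straight off the sloped rail against its sprung catch, lift it clear in the gripper, and gently set it down standing upright on its foot on the floor of the drawer; do not drop it. Leave the drawer fully open, the other two modules clipped on the rail, and the bottle and the mortar where they are.

Things in the scene. Friction and masses are not known exactly. Their poses are not given: they have to be found in the camera images.
- timer: grey plastic module 50 (its x, up the slope) x 42 (y, along the rail) x 63 mm (z, the way it pulls off; leans 24 deg towards the robot when clipped on), with a round black dial 30 mm across, 5 mm high on its front. Origin: centre of its foot. Grip block 19 to 63 mm above the foot, legs below. 0.16 kg. Neighbours 5 mm away: grip it across x, tool along -z
- module_a: grey plug-on module, body as timer (50 x 42 x 63 mm, same axes and origin), with one black rectangular rocker 26 x 14 mm on its front; a neighbour on the rail, to be left clipped on
- module_b: grey plug-on module, body as timer (50 x 42 x 63 mm, same axes and origin), with two thin black bars across its front; a neighbour on the rail, to be left clipped on
- console: white control console fixed to the bench, roof-shaped, 195 deep x 270 wide x 78 mm high, its face sloping at 24 degrees down towards the robot. Origin at the bench level, in the middle of its back edge; x points away from the sloping side, y along the rail, z up. Low black end blocks, 63 mm high off the face, close the row of modules
- rail_mid (a point): middle of the top of the aluminium rail (26 mm wide, 20 mm off the sloped face) that carries three modules side by side, 47.5 mm between centres; axes as console. A sprung catch under each module gives way at about 10 N (at most 20) in the first 8 mm of a straight pull along the module's z; 20 mm clears the rail
- cabinet: grey steel parts cabinet fixed to the bench, 200 deep x 240 wide x 88 mm high, with one drawer. Origin: centre of its underside; -x is the front, towards which the drawer opens
- drawer (a joint): how far the drawer is out (m): 0 shut, 0.13 at its stop; it starts 0 to 0.03 out; about 2 N to move
- drawer_handle (a point): middle of the drawer's steel bar handle: bar 10 mm thick, 100 mm long across the drawer (along y), its centre 40 mm in front of the drawer face and 68 mm above the bench (20 mm below the cabinet's top); moves with the drawer; axes as those of the cabinet
- drawer_bay (a point): point on the drawer's floor, 8 mm above the bench: the centre of the part that is uncovered when the drawer is fully out, 130 mm (x) by 208 mm (y); moves with the drawer; axes as those of the cabinet. Drawer side walls rise 50 mm and the front 77 mm above this floor
- amber_bottle: brown glass bottle with a white cap, 64 mm across, 140 mm tall, standing on the bench; origin: centre of its underside; to be left alone
- mortar: white porcelain bowl, 100 mm across, 65 mm tall, standing on the bench; origin: centre of its underside; to be left alone
There are look-alikes about, which are no part of the job. What is shaped like the timer but red is not meant.

How it is judged:
On the way, in this order (a step that is already met when the one before it is completed fails the run):
1. the drawer is pulled out to its stop (within 10 mm) (value of joint drawer above 0.12 m), for 0.2 s.
2. the timer module is off the rail, held by the fingers, its foot more than 35 mm higher than when clipped on (z of timer in the frame of console above 0.097 m and contact force between the fingers and timer above 1 N), for 0.2 s.
At the end, for the whole second after the job is handed in: The timer module stands upright (within 7 degrees) on its foot on the drawer floor (within 6 mm), released and at rest; the drawer is within 10 mm of its stop; the other two modules are within 8 mm of their places on the rail, the bottle and mortar within 30 mm of theirs (x of timer in the frame of drawer_bay between -0.06 and 0.06 m and y of timer in the frame of drawer_bay between -0.1 and 0.1 m and z of timer in the frame of drawer_bay between -0.006 and 0.006 m and angle between timer's own z axis and vertical below 0.12 rad and linear speed of timer below 0.02 m/s and value of joint drawer above 0.12 m and contact force between the fingers and timer below 0.1 N and distance of each of module_a, module_b from where it was at the start of the episode below 0.008 m and distance of each of amber_bottle, mortar from where it was at the start of the episode below 0.03 m); the robot touches nothing.
It fails at once if another module is pulled or pushed more than 8 mm from its place on the rail (distance of any of module_a, module_b from where it was at the start of the episode above 0.008 m).
It fails at once if the bottle or the mortar is moved more than 30 mm or tipped (distance of any of amber_bottle, mortar from where it was at the start of the episode above 0.03 m or angle between any of amber_bottle, mortar's own z axis and vertical above 0.4 rad).
It fails at once if the timer module falls or is thrown into the drawer (faster than 0.5 m/s within 50 mm of its floor) (x of timer in the frame of drawer_bay between -0.06 and 0.06 m and y of timer in the frame of drawer_bay between -0.1 and 0.1 m and z of timer in the frame of drawer_bay below 0.05 m and linear speed of timer above 0.5 m/s).
It also fails if it takes over 58 s, if anything falls off the work surface, if the arm or the gripper's body presses on something with over 40 N, if the wrist force passes 120 N, or if a joint passes its speed limit or range.

## Robot

A 6-joint arm with a two-finger parallel gripper is mounted at the origin on the work surface. World frame = base frame: x ahead of the robot, y to its left, z up, the work surface at z = 0. Lengths are in m, angles in rad, forces in N, time in s.
With the tool pointing down it reaches from about 0.25 to 0.775 m from the base axis. Payload 4 kg.
Tool frame: the origin (TCP) lies between the finger pads; the fingertips stand 11 mm ahead of it and the grasp point (between the pads) lies 8 mm behind it (robot.tcp_to_tips is the distance from the TCP to the fingertips, in m); z points along the fingers, y is the line along which they close (so a half turn about z gives the same grasp; the last joint's range is limited). The gripper opens to 94 mm and grips with 3 to 60 N. Pads are 16 mm wide; open, the fingers measure 119 mm over their backs; the gripper's body (75 mm by 177 mm) begins 78 mm behind the grasp point.
Start: joints at [1.219, 0.087, 1.371, -0, 1.684, -0.103], TCP at [0.135, 0.533, 0.217] pointing down, gripper open.
Joint ranges: [-3.1, 3.1], [-0.76, 2.03], [0.27, 2.55], [-1.08, 4.22], [0.17, 2.65], [-2.57, 2.57]. Speed limits (rad/s): [2.79, 2.79, 3.14, 3.14, 3.14, 3.14].

## Interface

Orientations are given as a unit quaternion [x, y, z, w].
In Python, from plant import robot, grab_frame, workorder, trace gives the robot as it stands. The module is installed in compiled form; this text tells all that it offers.
- The arm moves only by the tool jog_arm, never from a script. Its argument "plan" is a list of rows, each a list of 7 numbers: the turn, a rotation vector about the tool's x, y, z each as a share of 4 degrees, from -1 to 1, then the shift along the tool's x, y, z each as a share of 0.05 m, from -1 to 1, then the closure, from 0 (fully open) to 1 (shut). In form: [[rx, ry, rz, dx, dy, dz, grip], ...]. A call has 1 to 10 rows; each row shifts and turns the commanded pose from where the row before left it, along the tool's axes as they then stand; what a row does not reach is not made up. A row lasts 1/10 s, in which the tool goes at most 50 mm and 8.59 degrees, less where a joint would pass 70% of its speed; a pose out of reach is approached as far as the arm can. A call with a number of a shift or a turn outside -1 to 1 is refused whole. A call with a gripper value outside its range is refused whole. The fingers move at their own pace and stop on an object; "grip_force" is the grip in N (left out, the last holds). Time passes only in rows, so rows that do not move let the fingers close. It gives the time, the measured TCP pose, the force, the opening and the grip force at its end, in the units of the state.
- robot.observe(): the state, without advancing time (a new reading comes with each control period).
- grab_frame(name): name is "scene" or "top"; returns a dict with "pixels" (384x512x3 uint8, red, green, blue), "z_map" (384x512 float32, m along the optical axis (not along the pixel's ray), 0 where there is no reading), "fx", "fy", "cx", "cy" (pixels), "T" (4x4, takes a point from camera to world coordinates). Camera axes: x right, y down, z forward; pixel columns grow to the right and rows downward; lengths in m; the calibration is good to about 2 mm. A picture is of the moment at which its call begins.
- workorder.hand_in(): hands the job in; it is judged then, once.
Trained networks look in a picture, given as the dict that the camera call returned (one of the last four; its "shot" number tells which), for a name from the list of things; names that differ only in an ending like _2 or _b are one class to them, and where a whole thing is asked for, a point or a joint stands for the part that bears it (a point fixed in the world has none). Each returns a list of dicts, best first, with "confidence" (0 to 1); they miss things now and then, are a little off and sometimes report something else, mostly with a low value. They report only what shows in the picture. A call takes as long as a camera call. They do not tell look-alikes from the thing itself.
- trace(picture, label): "mask" (384x512 bool, what is visible of it) and "rect" ([left, top, width, height] in pixels, round what is visible of it).
The state is a dict: "clock": time; "qpos": joint angles; "qd": joint speeds; "joint_efforts": joint torques, N m; "tool_pos": TCP position; "tcp_rot": TCP orientation; "ft_force": force on the tool from outside, world axes, zero at the start; "torque": the same for the moment, N m; "grip_width": finger opening in m; "grasp_force": force on a finger pad.
Only numpy, scipy, OpenCV 4.12 (cv2) and the standard library are available. Lean on these libraries where they do the work, as an engineer would, in place of code of your own. Each camera call takes 0.05 s, during which the arm holds its last target. There are 200 camera calls.

## Working session

There is one attempt and no reset: what is moved stays moved. The work goes in short steps, Python scripts to look and compute and a tool call to move; the robot and the scene stay as the last step left them, time stands still between calls to the robot, and variables do not carry over. Pictures are saved under pics/ and viewed, at most 10 in all, crops included, and the job is handed in when it is done.

Besides the shell and the picture viewer there is one more tool, called after ">>>" by a JSON object that holds its "op" and its "data", one argument or row to a line. jog_arm: Moves the arm, as the interface text tells. Its arguments: {"type":"object","properties":{"plan":{"type":"array","items":{"type":"array","items":{"type":"number","minimum":-1,"maximum":1}}},"grip_force":{"type":"number"}},"required":["plan"]}

```bash
mkdir -p pics
cat > h.py <<'E'
import numpy as np, cv2
from plant import robot, grab_frame, workorder, trace
def pts(f):
    z=f["z_map"]; v,u=np.mgrid[:384,:512]
    P=np.stack([(u-f["cx"])/f["fx"]*z,(v-f["cy"])/f["fy"]*z,z],-1)
    W=P@f["T"][:3,:3].T+f["T"][:3,3]; W[z==0]=np.nan
    return W
def save(n,img): cv2.imwrite(f"pics/{n}.png",img[...,::-1])
E
python3 - <<'E'
from h import *
fs={n:grab_frame(n) for n in("scene","top")}
save("both",np.vstack([fs["scene"]["pixels"],fs["top"]["pixels"]])[:, :] if 0 else cv2.resize(np.hstack([fs["scene"]["pixels"],fs["top"]["pixels"]]),(800,300)))
save("scene0",fs["scene"]["pixels"]);save("top0",fs["top"]["pixels"])
for n,f in fs.items():
    W=pts(f); np.savez(f"{n}0.npz",W=W,px=f["pixels"],T=f["T"],K=[f["fx"],f["fy"],f["cx"],f["cy"]])
    for l in["timer","module_a","console","cabinet","drawer_handle","amber_bottle","mortar"]:
        for r in trace(f,l)[:4]:
            print(n,l,round(r["confidence"],2),np.round(r["rect"]),np.round(np.nanmedian(W[r["mask"]],0),3))
E
```

```text
scene timer 0.74 [286. 206.  27.  22.] [0.599 0.207 0.114]
scene timer 0.74 [333. 211.  17.  25.] [0.436 0.256 0.042]
scene timer 0.64 [235. 247.  21.  23.] [0.804 0.212 0.041]
scene module_a 0.78 [280. 199.  22.  21.] [0.599 0.159 0.114]
scene module_a 0.5 [299. 217.  23.  21.] [0.6   0.254 0.114]
scene module_a 0.16 [242. 198.  98.  83.] [0.658 0.256 0.058]
scene console 0.63 [246. 197.  93.  85.] [0.659 0.257 0.058]
scene console 0.44 [295. 212.  26.  26.] [0.599 0.254 0.115]
scene cabinet 0.57 [157. 149.  88.  69.] [ 0.738 -0.163  0.089]
scene drawer_handle 0.64 [205. 149.  40.  40.] [ 0.599 -0.197  0.075]
scene amber_bottle 0.65 [199. 114.  20.  30.] [ 0.526 -0.493  0.07 ]
scene mortar 0.97 [378. 261.  36.  29.] [0.478 0.522 0.048]
scene mortar 0.37 [207. 152.  38.  40.] [ 0.6   -0.176  0.075]
top timer 0.71 [193. 194.  12.  19.] [0.582 0.203 0.117]
top timer 0.5 [194. 149.  19.  12.] [0.798 0.204 0.04 ]
top timer 0.49 [181. 236.  17.  18.] [0.425 0.249 0.041]
top timer 0.49 [167. 174.  70.  49.] [0.627 0.203 0.057]
top module_a 0.69 [206. 197.  11.  16.] [0.58  0.157 0.116]
top module_a 0.5 [178. 193.  16.  19.] [0.582 0.251 0.115]
top module_a 0.41 [273. 140.  62.  73.] [ 0.711 -0.201  0.087]
top console 0.74 [166. 175.  71.  46.] [0.624 0.199 0.057]
top cabinet 0.79 [274. 140.  60.  76.] [ 0.71  -0.201  0.087]
top drawer_handle 0.59 [280. 189.  58.  24.] [ 0.615 -0.226  0.018]
top amber_bottle 0.66 [370. 218.  16.  12.] [ 0.511 -0.496  0.098]
top amber_bottle 0.2 [105. 211.  25.  27.] [0.496 0.538 0.037]
top mortar 0.81 [102. 213.  29.  25.] [0.496 0.537 0.037]
top mortar 0.27 [193. 194.  14.  18.] [0.582 0.204 0.117]
top mortar 0.25 [279. 189.  56.  24.] [ 0.613 -0.218  0.034]
top mortar 0.16 [270. 140.  66.  76.] [ 0.709 -0.205  0.087]
```

View pics/scene0.png

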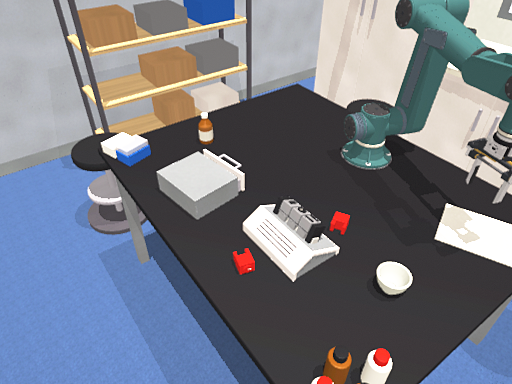

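View pics/top0.png

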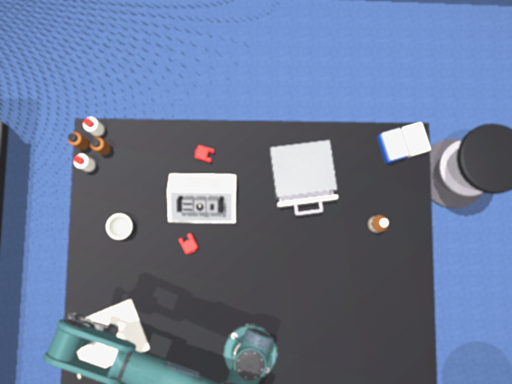

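The scene view shows the rail with three modules at about (285-310, 205-230), red look-alikes at (341,222) and (244,260), the cabinet at (198,183) with its handle at (230,162). In the top view the modules are at (184,205), (200,206) and (213,205), the red ones at (204,153) and (188,243), and the handle at (309,208).

Timer candidates are top (184,205), (200,206), (213,205), red (204,153) and red (188,243). The middle one seems to have the round dial, so I'll check it in a crop.

Run:
```python
from h import *
t=np.load("top0.npz");s=np.load("scene0.npz")
a=cv2.resize(t["px"][170:230,160:245],(800,300)[:1]+(565,),interpolation=cv2.INTER_CUBIC) if 0 else cv2.resize(t["px"][180:230,160:245],(510,300),interpolation=cv2.INTER_CUBIC)
b=cv2.resize(s["px"][190:240,265:350],(510,300),interpolation=cv2.INTER_CUBIC)
save("crop",np.vstack([a,b]))
for n,d in(("top",t),("scene",s)):
    W=d["W"];x,y,z=W[...,0],W[...,1],W[...,2]
    def rect(m,nm):
        p=W[m]
        if len(p)<4: print(n,nm,len(p));return
        r=cv2.minAreaRect(p[:,:2].astype(np.float32)); print(n,nm,len(p),np.round(r[0],4),np.round(r[1],4),round(r[2],2),"z",np.round(np.median(p[:,2]),4))
    box=lambda x0,x1,y0,y1,z0,z1:(x>x0)&(x<x1)&(y>y0)&(y<y1)&(z>z0)&(z<z1)
    rect(box(.62,.85,-.4,-.05,.08,.097),"cabtop")
    rect(box(.5,.605,-.35,-.05,.060,.08),"handle")
    rect(box(.5,.645,-.4,-.05,.080,.095),"front")
    rect(box(.45,.8,.0,.4,.015,.09),"console")
    rect(box(.5,.7,.1,.31,.096,.15),"modules")
    rect(box(.45,.6,-.6,-.4,.02,.2),"bottle"); rect(box(.4,.6,.4,.65,.02,.09),"mortar")
    m=box(.5,.645,-.35,-.05,.03,.1)
    if n=="top":
        print(np.array2string(np.round(np.where(np.isnan(z),0,z)[186:218,274:342:3]*1000).astype(int),max_line_width=200))
        print(np.array2string(np.round(np.where(np.isnan(z),0,z)[190:224,172:232:3]*1000).astype(int),max_line_width=200))
print(t["T"].round(3),t["K"])
```

```text
top cabtop 2673 [ 0.72   -0.2046] [0.2271 0.2403] 7.75 z 0.0882
top handle 133 [ 0.5763 -0.1937] [0.0542 0.1723] 7.16 z 0.0727
top front 317 [ 0.5995 -0.2158] [0.2405 0.0899] 88.57 z 0.0873
top console 2641 [0.6306 0.1776] [0.3446 0.3385] 4.43 z 0.0533
top modules 654 [0.5803 0.2043] [0.1804 0.0607] 88.78 z 0.1186
top bottle 261 [ 0.5141 -0.5059] [0.0626 0.0618] 69.25 z 0.0971
top mortar 372 [0.4945 0.5283] [0.0965 0.0993] 11.95 z 0.0516
[[ 23  79  99  95  85  94  88  82  90  92  86  88  94  98  90  91  96  88  90  99  93  -5  -2]
 [ 10  95  82  87  84  79  92  90  89  92  94  85  85  80  86  90  87  85  94  90  90  -3   0]
 [  9  89  86  82  88  81  94  92  84  94  90  83  88  82  96  87  90  85  90  93  87  -1  -5]
 [ -2  83 100  92  95  92  86  82  90  78  91  88  87  89  87  98  83  90  88  53  76   6  12]
 [  0  85  84  92  91  89  75  82  88  88  89  81  87  88  86  83  88   8  11  47   0   4   2]
 [  7  87  95  92  95  91  93  85  85  90  84  86  89  89  20  10   5   5  10  57  -3   0   3]
 [ -7  92  86  87  79  87  93  85  87  87  93  82   9  18   6  -3  -7   4   6  54   3  -
[... 5139 characters left out ...]
  -1   3   9  -2   3  11   3   6   0  -2  15   8   6  -5   0   4]]
scene cabtop 2222 [ 0.7209 -0.2041] [0.23   0.2466] 6.95 z 0.0909
scene handle 133 [ 0.5766 -0.1906] [0.0561 0.1779] 0.39 z 0.073
scene front 283 [ 0.6036 -0.2154] [0.2401 0.0826] 89.93 z 0.0885
scene console 3513 [0.6351 0.2182] [0.2794 0.3312] 37.65 z 0.0573
scene modules 887 [0.5798 0.2031] [0.1844 0.0657] 89.97 z 0.1177
scene bottle 332 [ 0.5191 -0.4984] [0.0612 0.0508] 1.25 z 0.0825
scene mortar 804 [0.4942 0.5265] [0.0978 0.098 ] 89.55 z 0.0517
[[ 0.008 -0.993  0.115  0.413]
 [-1.    -0.01  -0.015 -0.   ]
 [ 0.016 -0.115 -0.993  2.021]
 [ 0.     0.     0.     1.   ]] [489.51672942 489.51672942 258.85458764 190.90373283]
```

View pics/crop.png

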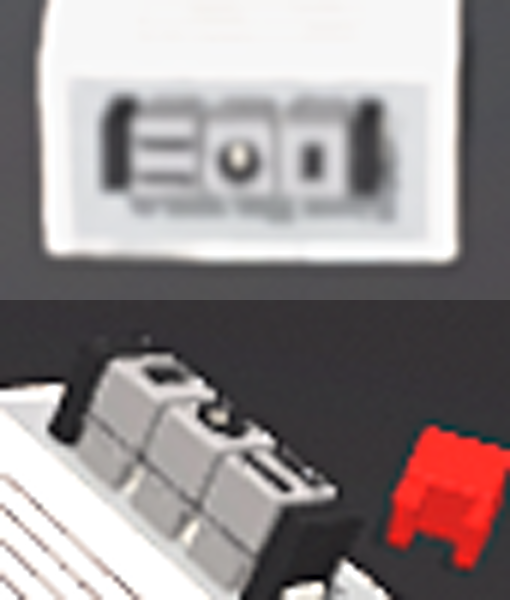

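The crop confirms that the middle module has the round dial, at crop (238,158), which is top pixel (200,206). It has the two-bar module on its left and the rocker module on its right.

Run:
```python
from h import *
for n in("top","scene"):
    d=np.load(n+"0.npz");W=d["W"];x,y,z=W[...,0],W[...,1],W[...,2];px=d["px"].astype(int)
    # cabinet: yaw from handle bar & front strip
    p=W[(x>.5)&(x<.70)&(y>-.35)&(y<-.05)&(z>.06)&(z<.1)]
    th=np.radians(7.4);R=np.array([[np.cos(th),-np.sin(th)],[np.sin(th),np.cos(th)]])
    q=p[:,:2]@R  # cab-frame coords rotated
    print(n,"hist x'",[(round(b,3),c) for b,c in zip(np.arange(.5,.62,.005),np.histogram(q[:,0],np.arange(.5,.625,.005))[0]) if c])
    bar=q[:,0]<q[:,0].min()+.012; 
    print("bar n",bar.sum(),"yrange",q[bar,1].min(),q[bar,1].max(),"x'",q[bar,0].min(),np.median(q[bar,0]), "slope deg",np.degrees(np.polyfit(q[bar,1],q[bar,0],1)[0]), "bar ctr world",R@[np.median(q[bar,0]),(q[bar,1].min()+q[bar,1].max())/2])
    # console face plane
    m=(x>.47)&(x<.64)&(y>.09)&(y<.31)&(z>.012)&(z<.09)&(px.min(-1)>150)
    P=W[m]
    for _ in range(5):
        c=P.mean(0);nv=np.linalg.svd(P-c,full_matrices=0)[2][2];nv*=np.sign(nv[2])
        P=P[abs((P-c)@nv)<.012]
    print("face n",len(P),nv.round(4),"tilt",np.degrees(np.arccos(nv[2])),"yaw",np.degrees(np.arctan2(-nv[1],-nv[0])))
    # module block
    nn=np.array([-np.sin(np.radians(24)),0,np.cos(np.radians(24))]);s=np.array([nn[2],0,-nn[0]])
    h=(W-c)@nn;S=W@s
    mm=(h>.05)&(x>.5)&(x<.7)&(y>.1)&(y<.3)
    print("modules h",np.percentile(h[mm],[5,50,95]).round(4),"s",np.percentile(S[mm],[0,2,50,98,100]).round(4),"y",np.percentile(y[mm],[0,2,50,98,100]).round(4))
    r=cv2.minAreaRect(np.stack([S[mm],y[mm]],1).astype(np.float32));print(r)
    top=mm&(h>.06)
    print("light",[ (k,np.round(np.nanmean(W[k],0),4)) for k in ()])
    f=top&(abs(y-.204)<.1)
    dark=f&(px.max(-1)<70); dk=W[dark]; 
    print("dark y hist",np.histogram(dk[:,1],np.arange(.1,.31,.01)))
    dd=dk[abs(dk[:,1]-.204)<.02]; print("dial",len(dd),dd.mean(0) if len(dd) else 0, "s",(dd@s).mean(), "pix",np.argwhere(dark&(abs(y-.204)<.02)).mean(0))
```

```text
top hist x' [(np.float64(0.515), np.int64(5)), (np.float64(0.52), np.int64(33)), (np.float64(0.525), np.int64(28)), (np.float64(0.53), np.int64(5)), (np.float64(0.535), np.int64(8)), (np.float64(0.54), np.int64(6)), (np.float64(0.545), np.int64(6)), (np.float64(0.55), np.int64(5)), (np.float64(0.555), np.int64(8)), (np.float64(0.56), np.int64(32)), (np.float64(0.565), np.int64(83)), (np.float64(0.57), np.int64(73)), (np.float64(0.575), np.int64(20)), (np.float64(0.58), np.int64(1)), (np.float64(0.595), np.int64(9)), (np.float64(0.6), np.int64(72)), (np.float64(0.605), np.int64(75)), (np.float64(0.61), np.int64(72)), (np.float64(0.615), np.int64(73))]
bar n 68 yrange -0.3486503058189254 -0.24323660767940075 x' 0.5192146878717256 0.5243272211734854 slope deg -0.008325538715391713 bar ctr world [ 0.5580764  -0.22594755]
face n 972 [-0.411   0.0042  0.9116] tilt 24.270435666348643 yaw -0.5843905590816594
modules h [0.0543 0.0623 0.0713] s [0.5445 0.5469 0.5736 0.5966 0.5979] y [0.1142 0.115  0.2035 0.2925 0.2951]
((0.571153998374939, 0.20462386310100555), (0.18078705668449402, 0.05274371
[... 1156 characters left out ...]
.27226486205060235
modules h [0.0512 0.0604 0.0655] s [0.5435 0.5489 0.5832 0.5985 0.6003] y [0.1109 0.1171 0.2147 0.2928 0.295 ]
((0.5718708038330078, 0.20294564962387085), (0.18410472571849823, 0.05670711025595665), 89.9211654663086)
light []
dark y hist (array([ 0,  7, 14,  1,  0,  3,  3,  0,  0,  6,  9,  6,  0,  2,  4,  2,  4,
        1, 18,  5]), array([0.1 , 0.11, 0.12, 0.13, 0.14, 0.15, 0.16, 0.17, 0.18, 0.19, 0.2 ,
       0.21, 0.22, 0.23, 0.24, 0.25, 0.26, 0.27, 0.28, 0.29, 0.3 ]))
dial 21 [0.57229523 0.20545474 0.12590829] s 0.5740292210045658 pix [209.42857143 302.        ]<stdin>:29: RuntimeWarning: Mean of empty slice.
  ret = ret.dtype.type(ret / rcount)
  ret = um.true_divide(
```

```bash
cat >> h.py <<'E'
from scipy.spatial.transform import Rotation as Ro
def Rzy(z,y):
    z=np.array(z,float);z/=np.linalg.norm(z);y=np.array(y,float);y-=z*(y@z);y/=np.linalg.norm(y)
    return Ro.from_matrix(np.stack([np.cross(y,z),y,z],1))
def cur():
    o=robot.observe();return np.array(o["tool_pos"]),Ro.from_quat(o["tcp_rot"]),o
def plan(goals):
    """goals: list of (pos,Rot). prints rotvec rows total then shift rows in rotated frame"""
    p,R,o=cur()
    print("now",p.round(4),"z",R.as_matrix()[:,2].round(3),"y",R.as_matrix()[:,1].round(3),"clock",o["clock"],"F",np.round(o["ft_force"],1),"w",o["grip_width"],"gf",o["grasp_force"],"q",np.round(o["qpos"],2))
    for g,G in goals:
        g=np.array(g,float)
        c=[]
        for a in(G,G*Ro.from_euler("z",np.pi)):
            c.append((np.linalg.norm((R.inv()*a).as_rotvec()),a))
        for ang,a in sorted(c,key=lambda t:t[0]):
            print("turn units(4deg)",((R.inv()*a).as_rotvec()/np.radians(4)).round(2),"then shift units(50mm)",(a.inv().apply(g-p)/.05).round(3))
        R=min(c,key=lambda t:t[0])[1];p=g
E
python3 - <<'E'
from h import *
t=np.radians(7.4);X=[np.cos(t),np.sin(t),0]
G=Rzy([0,0,-1],X)
plan([((.5595,-.2255,.2),G),((.5595,-.2255,.06),G)])
E
```

```text
now [0.1354 0.5331 0.2166] z [ 0.  0. -1.] y [0.246 0.969 0.   ] clock 0.8 F [-0.4 -1.5  0.7] w 0.09386854243444515 gf 0.0 q [ 1.22  0.09  1.37  0.    1.68 -0.1 ]
turn units(4deg) [ 0.   -0.   17.09] then shift units(50mm) [-16.138   6.457   0.331]
turn units(4deg) [  0.     0.   -27.91] then shift units(50mm) [16.138 -6.457  0.331]
turn units(4deg) [0. 0. 0.] then shift units(50mm) [0.  0.  2.8]
turn units(4deg) [ 0.  0. 45.] then shift units(50mm) [0.  0.  2.8]
```

>>> {"op": "jog_arm", "data": {
  "plan": [
    [0,0,1,0,0,0,0.3],
    [0,0,1,0,0,0,0.68],
    [0,0,1,0,0,0,0.68],
    [0,0,1,0,0,0,0.68],
    [0,0,1,0,0,0,0.68],
    [0,0,1,0,0,0,0.68],
    [0,0,1,0,0,0,0.68],
    [0,0,1,0,0,0,0.68],
    [0,0,1,0,0,0,0.68],
    [0,0,1,0,0,0,0.68]
  ]
}}

```text
clock: 1.8
tool_pos: [0.1355, 0.5331, 0.2165]
tcp_rot: [0.457, 0.889, 0.0, 0.0]
ft_force: [-1.0, -0.9, -0.2]
grip_width: 0.03
grasp_force: 0.0
```

>>> {"op": "jog_arm", "data": {
  "plan": [
    [0,0,1,0,0,0,0.68],
    [0,0,1,0,0,0,0.68],
    [0,0,1,0,0,0,0.68],
    [0,0,1,0,0,0,0.68],
    [0,0,1,0,0,0,0.68],
    [0,0,1,0,0,0,0.68],
    [0,0,1,0,0,0,0.68],
    [0,0,0.1,0,0,0,0.68],
    [0,0,0,-0.4,0.16,0,0.68],
    [0,0,0,-0.6,0.24,0,0.68]
  ]
}}

```text
clock: 2.8
tool_pos: [0.1614, 0.4862, 0.2161]
tcp_rot: [0.659, 0.752, -0.0, -0.0]
ft_force: [0.4, -0.0, 0.0]
grip_width: 0.0299
grasp_force: 0.0
```

>>> {"op": "jog_arm", "data": {
  "plan": [
    [0,0,0,-0.75,0.3,0,0.68],
    [0,0,0,-0.75,0.3,0,0.68],
    [0,0,0,-0.75,0.3,0,0.68],
    [0,0,0,-0.75,0.3,0,0.68],
    [0,0,0,-0.75,0.3,0,0.68],
    [0,0,0,-0.75,0.3,0,0.68],
    [0,0,0,-0.75,0.3,0,0.68],
    [0,0,0,-0.75,0.3,0,0.68],
    [0,0,0,-0.75,0.3,0,0.68],
    [0,0,0,-0.75,0.3,0,0.68]
  ]
}}

```text
clock: 3.8
tool_pos: [0.3589, 0.1318, 0.2168]
tcp_rot: [0.66, 0.751, 0.001, 0.0]
ft_force: [1.5, 0.2, 0.1]
grip_width: 0.0299
grasp_force: 0.0
```

>>> {"op": "jog_arm", "data": {
  "plan": [
    [0,0,0,-0.75,0.3,0,0.68],
    [0,0,0,-0.75,0.3,0,0.68],
    [0,0,0,-0.75,0.3,0,0.68],
    [0,0,0,-0.75,0.3,0,0.68],
    [0,0,0,-0.75,0.3,0,0.68],
    [0,0,0,-0.75,0.3,0,0.68],
    [0,0,0,-0.75,0.3,0,0.68],
    [0,0,0,-0.75,0.3,0,0.68],
    [0,0,0,0,0,0,0.68],
    [0,0,0,0,0,0,0.68]
  ]
}}

```text
clock: 4.8
tool_pos: [0.5156, -0.1493, 0.2159]
tcp_rot: [0.661, 0.751, -0.0, -0.001]
ft_force: [-0.7, 0.4, -0.3]
grip_width: 0.0299
grasp_force: 0.0
```

Run:
```python
from h import *
t=np.radians(7.4);X=[np.cos(t),np.sin(t),0]
G=Rzy([0,0,-1],X)
plan([((.5595,-.2255,.15),G),((.5595,-.2255,.06),G)])
```

```text
now [ 0.5156 -0.1493  0.2159] z [-0.001  0.001 -1.   ] y [ 0.992  0.127 -0.001] clock 4.8 F [-0.7  0.4 -0.3] w 0.02992977531723484 gf 0.0 q [-0.39  0.06  1.4   0.    1.68 -0.52]
turn units(4deg) [-0.02 -0.02 -0.02] then shift units(50mm) [-1.624  0.674  1.317]
turn units(4deg) [-3.000e-02  3.000e-02  4.498e+01] then shift units(50mm) [ 1.624 -0.674  1.317]
turn units(4deg) [0. 0. 0.] then shift units(50mm) [0.  0.  1.8]
turn units(4deg) [ 0.  0. 45.] then shift units(50mm) [0.  0.  1.8]
```

>>> {"op": "jog_arm", "data": {
  "plan": [
    [0,0,0,-0.54,0.22,0.2,0.68],
    [0,0,0,-0.54,0.22,0.2,0.68],
    [0,0,0,-0.54,0.23,0.2,0.68],
    [0,0,0,0,0,0.5,0.68],
    [0,0,0,0,0,0.5,0.68],
    [0,0,0,0,0,0.4,0.68],
    [0,0,0,0,0,0.3,0.68],
    [0,0,0,0,0,0.3,0.68],
    [0,0,0,0,0,0.3,0.68],
    [0,0,0,0,0,0.2,0.68]
  ]
}}

```text
clock: 5.8
tool_pos: [0.5591, -0.2244, 0.0604]
tcp_rot: [0.66, 0.751, -0.0, -0.0]
ft_force: [-0.5, 0.2, 0.1]
grip_width: 0.0302
grasp_force: 0.0
```

>>> {"op": "jog_arm", "data": {
  "plan": [
    [0,0,0,0,0,0,0.8],
    [0,0,0,0,0,0,0.9],
    [0,0,0,0,0,0,1],
    [0,0,0,0,0,0,1],
    [0,0,0,0,0,0,1]
  ],
  "grip_force": 15
}}

```text
clock: 6.3
tool_pos: [0.5596, -0.2253, 0.0623]
tcp_rot: [0.66, 0.751, 0.0, 0.001]
ft_force: [-1.0, 0.5, 1.0]
grip_width: 0.0098
grasp_force: 15.0
```

Bar gripped (9.8 mm). Now pulling along tool -y.

>>> {"op": "jog_arm", "data": {
  "plan": [
    [0,0,0,0,-0.1,0,1],
    [0,0,0,0,-0.2,0,1],
    [0,0,0,0,-0.2,0,1],
    [0,0,0,0,-0.2,0,1],
    [0,0,0,0,-0.2,0,1],
    [0,0,0,0,-0.2,0,1],
    [0,0,0,0,-0.2,0,1],
    [0,0,0,0,-0.2,0,1],
    [0,0,0,0,-0.2,0,1],
    [0,0,0,0,-0.2,0,1]
  ]
}}

```text
clock: 7.3
tool_pos: [0.4649, -0.2385, 0.0623]
tcp_rot: [0.66, 0.751, -0.0, 0.002]
ft_force: [2.0, -4.9, 4.0]
grip_width: 0.0094
grasp_force: 15.0
```

>>> {"op": "jog_arm", "data": {
  "plan": [
    [0,0,0,0,-0.1,0,1],
    [0,0,0,0,-0.1,0,1],
    [0,0,0,0,-0.1,0,1]
  ]
}}

```text
clock: 7.6
tool_pos: [0.4531, -0.2402, 0.0624]
tcp_rot: [0.661, 0.751, 0.002, 0.004]
ft_force: [17.3, -3.2, -5.5]
grip_width: 0.0095
grasp_force: 15.0
```

>>> {"op": "jog_arm", "data": {
  "plan": [
    [0,0,0,0,-0.1,0,1],
    [0,0,0,0,-0.1,0,1],
    [0,0,0,0,0,0,1]
  ]
}}

```text
clock: 7.9
tool_pos: [0.4505, -0.2405, 0.0623]
tcp_rot: [0.66, 0.751, 0.008, 0.01]
ft_force: [30.8, -3.1, -13.8]
grip_width: 0.0149
grasp_force: 15.0
```

The force rise shows the drawer is at its stop. Next I'll relax the pull, release and lift.

>>> {"op": "jog_arm", "data": {
  "plan": [
    [0,0,0,0,0.15,0,1],
    [0,0,0,0,0,0,0.68],
    [0,0,0,0,0,0,0.68],
    [0,0,0,0,0,0,0.68],
    [0,0,0,0,0,-0.2,0.68],
    [0,0,0,0,0,-0.4,0.68],
    [0,0,0,0,0,-0.8,0.68],
    [0,0,0,0,0,-0.8,0.68],
    [0,0,0,0,0,-0.8,0.68],
    [0,0,0,0,0,-0.6,0.5]
  ]
}}

```text
clock: 8.9
tool_pos: [0.4472, -0.2391, 0.2445]
tcp_rot: [0.66, 0.751, 0.0, 0.001]
ft_force: [0.6, -1.1, -0.9]
grip_width: 0.0351
grasp_force: 0.0
```

Run:
```python
from h import *
G=Rzy([.4067,0,-.9135],[.9135,0,.4067])
foot=np.array([.5985,.2035,.062]);n=np.array([-.4067,0,.9135])
plan([(foot+.14*n,G),(foot+.036*n,G)])
f=grab_frame("top");W=pts(f);save("top1",f["pixels"][120:240,150:350].repeat(3,0).repeat(3,1))
x,y,z=W[...,0],W[...,1],W[...,2]
t=np.radians(7.4);R=np.array([[np.cos(t),-np.sin(t)],[np.sin(t),np.cos(t)]])
m=(x>.42)&(x<.85)&(y>-.4)&(y<-.03);q=W[m];q=np.c_[q[:,:2]@R,q[:,2]]
for a in np.arange(.40,.66,.006):
    k=q[(q[:,0]>a)&(q[:,0]<=a+.006)]
    if len(k): print(round(a+.003,3),len(k),"zmed",np.median(k[:,2]).round(3),"wide>20mm y'",np.percentile(k[k[:,2]>.03][:,1],[1,99]).round(3) if (k[:,2]>.03).sum()>3 else "")
```

```text
now [ 0.4472 -0.2391  0.2445] z [ 0.001 -0.    -1.   ] y [0.992 0.128 0.001] clock 8.9 F [ 0.6 -1.1 -0.9] w 0.03505115786795913 gf 0.0 q [-0.6  -0.01  1.42  0.    1.73 -0.73]
turn units(4deg) [-5.97 -0.38  1.81] then shift units(50mm) [8.851 1.279 1.766]
turn units(4deg) [  0.56  -8.96 -42.26] then shift units(50mm) [-8.851 -1.279  1.766]
turn units(4deg) [0. 0. 0.] then shift units(50mm) [0.   0.   2.08]
turn units(4deg) [ 0.  0. 45.] then shift units(50mm) [ 0.   -0.    2.08]
0.403 146 zmed 0.613 wide>20mm y' [-0.357 -0.208]
0.409 161 zmed 0.612 wide>20mm y' [-0.355 -0.213]
0.415 168 zmed 0.605 wide>20mm y' [-0.35  -0.219]
0.421 156 zmed 0.604 wide>20mm y' [-0.338 -0.225]
0.427 148 zmed 0.598 wide>20mm y' [-0.33  -0.228]
0.433 149 zmed 0.066 wide>20mm y' [-0.322 -0.23 ]
0.439 141 zmed 0.008 wide>20mm y' [-0.321 -0.235]
0.445 146 zmed 0.008 wide>20mm y' [-0.313 -0.24 ]
0.451 131 zmed 0.006 wide>20mm y' [-0.305 -0.244]
0.457 147 zmed 0.022 wide>20mm y' [-0.407 -0.181]
0.463 128 zmed 0.084 wide>20mm y' [-0.411 -0.182]
0.469 115 zmed 0.083 wide>20mm y' [-0.416 -0.181]
0.475 115 zmed 0.
[... 866 characters left out ...]

0.583 130 zmed 0.007 wide>20mm y' [-0.404 -0.191]
0.589 133 zmed 0.005 wide>20mm y' [-0.405 -0.189]
0.595 128 zmed 0.007 wide>20mm y' [-0.403 -0.189]
0.601 199 zmed 0.012 wide>20mm y' [-0.413 -0.177]
0.607 174 zmed 0.079 wide>20mm y' [-0.411 -0.177]
0.613 128 zmed 0.086 wide>20mm y' [-0.414 -0.178]
0.619 138 zmed 0.084 wide>20mm y' [-0.413 -0.178]
0.625 132 zmed 0.084 wide>20mm y' [-0.415 -0.177]
0.631 129 zmed 0.085 wide>20mm y' [-0.41  -0.177]
0.637 139 zmed 0.085 wide>20mm y' [-0.414 -0.177]
0.643 126 zmed 0.085 wide>20mm y' [-0.411 -0.18 ]
0.649 129 zmed 0.085 wide>20mm y' [-0.415 -0.178]
0.655 134 zmed 0.084 wide>20mm y' [-0.413 -0.177]
0.661 132 zmed 0.084 wide>20mm y' [-0.413 -0.176]
```

View pics/top1.png

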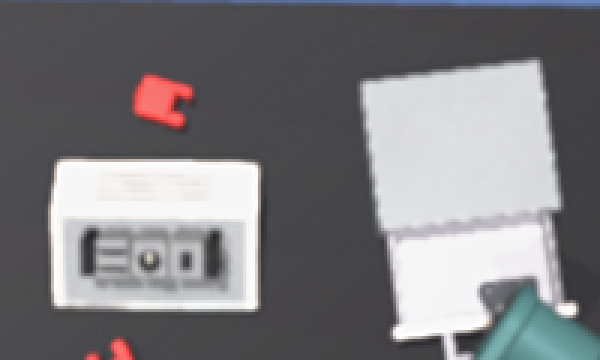

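The top view shows the drawer open at about (480,270) in the 3x crop. The bay measures x' 0.4725 to 0.6035, 131 mm deep as specified, with its centre at world (0.572, -0.225). Both neighbours are still on the rail, with the timer dial at (150,260). Next I approach the timer.

>>> {"op": "jog_arm", "data": {
  "plan": [
    [-0.85,-0.05,0.26,0,0,0,0.15],
    [-0.85,-0.05,0.26,0,0,0,0.15],
    [-0.85,-0.05,0.26,0,0,0,0.15],
    [-0.85,-0.05,0.26,0,0,0,0.15],
    [-0.85,-0.05,0.26,0,0,0,0.15],
    [-0.85,-0.05,0.26,0,0,0,0.15],
    [-0.87,-0.08,0.25,0,0,0,0.15],
    [0,0,0,0.3,0.04,0.06,0.15],
    [0,0,0,0.6,0.09,0.12,0.15],
    [0,0,0,0.75,0.11,0.15,0.15]
  ]
}}

```text
clock: 9.95
tool_pos: [0.4644, -0.1567, 0.2304]
tcp_rot: [0.693, 0.691, 0.146, 0.146]
ft_force: [0.2, 0.2, -0.9]
grip_width: 0.0802
grasp_force: 0.0
```

>>> {"op": "jog_arm", "data": {
  "plan": [
    [0,0,0,0.75,0.11,0.15,0.15],
    [0,0,0,0.75,0.11,0.15,0.15],
    [0,0,0,0.75,0.11,0.15,0.15],
    [0,0,0,0.75,0.11,0.15,0.15],
    [0,0,0,0.75,0.11,0.15,0.15],
    [0,0,0,0.75,0.11,0.15,0.15],
    [0,0,0,0.75,0.11,0.15,0.15],
    [0,0,0,0.75,0.11,0.15,0.15],
    [0,0,0,0.75,0.1,0.15,0.15],
    [0,0,0,0.4,0.06,0.08,0.15]
  ]
}}

```text
clock: 10.95
tool_pos: [0.5408, 0.203, 0.1854]
tcp_rot: [0.691, 0.693, 0.145, 0.145]
ft_force: [0.8, 0.1, -0.4]
grip_width: 0.0801
grasp_force: 0.0
```

>>> {"op": "jog_arm", "data": {
  "plan": [
    [0,0,0,0,0,0,0.15],
    [0,0,0,0,0,0,0.15]
  ]
}}

```text
clock: 11.15
tool_pos: [0.5412, 0.2003, 0.1862]
tcp_rot: [0.692, 0.692, 0.145, 0.146]
ft_force: [-0.4, 0.3, -0.7]
grip_width: 0.08
grasp_force: 0.0
```

Run:
```python
from h import *
G=Rzy([.4067,0,-.9135],[.9135,0,.4067])
foot=np.array([.5985,.2035,.062]);n=np.array([-.4067,0,.9135])
plan([(foot+.12*n,G),(foot+.036*n,G)])
f=grab_frame("scene");save("s2",cv2.resize(f["pixels"][150:270,220:380],(800,600),interpolation=cv2.INTER_CUBIC))
```

```text
now [0.5412 0.2003 0.1862] z [ 0.403 -0.001 -0.915] y [0.915 0.001 0.403] clock 11.15 F [-0.4  0.3 -0.7] w 0.07995097057711528 gf 0.0 q [ 0.33 -0.12  1.69 -0.14  1.18  0.36]
turn units(4deg) [-0.05  0.01  0.01] then shift units(50mm) [0.063 0.037 0.335]
turn units(4deg) [-2.000e-02 -8.000e-02 -4.499e+01] then shift units(50mm) [-0.063 -0.037  0.335]
turn units(4deg) [0. 0. 0.] then shift units(50mm) [ 0.   -0.    1.68]
turn units(4deg) [ 0.  0. 45.] then shift units(50mm) [0.   0.   1.68]
```

View pics/s2.png

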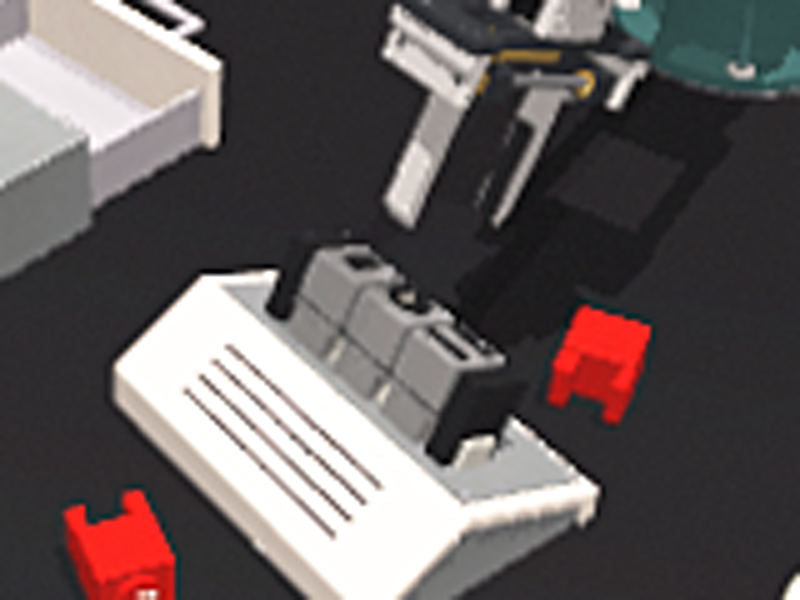

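The gripper straddles the timer's line: fingers at (410,220) and (500,215), dial at (408,295). The descent is straight along tool z.

>>> {"op": "jog_arm", "data": {
  "plan": [
    [-0.05,0,0,0.06,0.04,0.1,0.15],
    [0,0,0,0,0,0.25,0.15],
    [0,0,0,0,0,0.25,0.15],
    [0,0,0,0,0,0.25,0.15],
    [0,0,0,0,0,0.25,0.15],
    [0,0,0,0,0,0.25,0.15],
    [0,0,0,0,0,0.25,0.15],
    [0,0,0,0,0,0.2,0.15],
    [0,0,0,0,0,0.2,0.15],
    [0,0,0,0,0,0,0.15]
  ]
}}

```text
clock: 12.2
tool_pos: [0.5842, 0.2033, 0.0944]
tcp_rot: [0.692, 0.692, 0.146, 0.147]
ft_force: [0.3, 0.2, -0.7]
grip_width: 0.0798
grasp_force: 0.0
```

>>> {"op": "jog_arm", "data": {
  "plan": [
    [0,0,0,0,0,0,0.3],
    [0,0,0,0,0,0,0.4],
    [0,0,0,0,0,0,0.6],
    [0,0,0,0,0,0,0.6],
    [0,0,0,0,0,0,0.6]
  ],
  "grip_force": 30
}}

```text
clock: 12.7
tool_pos: [0.5824, 0.2037, 0.0957]
tcp_rot: [0.692, 0.692, 0.146, 0.146]
ft_force: [-8.4, -0.1, 2.7]
grip_width: 0.0499
grasp_force: 30.0
```

>>> {"op": "jog_arm", "data": {
  "plan": [
    [0,0,0,0,-0.03,0,0.6],
    [0,0,0,0,0,-0.08,0.6],
    [0,0,0,0,0,-0.08,0.6],
    [0,0,0,0,0,-0.08,0.6],
    [0,0,0,0,0,-0.08,0.6],
    [0,0,0,0,0,-0.1,0.6],
    [0,0,0,0,0,-0.1,0.6],
    [0,0,0,0,0,-0.1,0.6]
  ]
}}

```text
clock: 13.5
tool_pos: [0.5721, 0.204, 0.1271]
tcp_rot: [0.691, 0.691, 0.15, 0.149]
ft_force: [-0.0, 0.1, -0.5]
grip_width: 0.0501
grasp_force: 30.0
```

>>> {"op": "jog_arm", "data": {
  "plan": [
    [0,0,0,0,0,-0.2,0.6],
    [0,0,0,0,0,-0.3,0.6],
    [0,0,0,0,0,-0.4,0.6],
    [0,0,0,0,0,-0.4,0.6],
    [0,0,0,0,0,-0.4,0.6],
    [0,0,0,0,0,-0.3,0.6],
    [0,0,0,0,0,0,0.6],
    [0,0,0,0,0,0,0.6]
  ]
}}

```text
clock: 14.3
tool_pos: [0.5299, 0.2037, 0.216]
tcp_rot: [0.692, 0.691, 0.148, 0.148]
ft_force: [-0.5, 0.4, -1.1]
grip_width: 0.0499
grasp_force: 30.0
```

Run:
```python
from h import *
t=np.radians(7.4);Yc=[-np.sin(t),np.cos(t),0];Xc=[np.cos(t),np.sin(t),0]
b=[.5718,-.2252]
for Y in (Yc,Xc):
    G=Rzy([0,0,-1],Y); plan([((*b,.22),G),((*b,.008+.036),G)])
f=grab_frame("scene");save("s3",cv2.resize(f["pixels"][120:260,220:400],(771,600),interpolation=cv2.INTER_CUBIC))
```

```text
now [0.5299 0.2037 0.216 ] z [ 0.409  0.    -0.912] y [ 0.912 -0.     0.409] clock 14.3 F [-0.5  0.4 -1.1] w 0.049876348904991825 gf 29.999137222766876 q [ 0.35 -0.15  1.66 -0.15  1.24  0.37]
turn units(4deg) [ 4.95 -4.35 20.32] then shift units(50mm) [-0.273  8.615 -0.08 ]
turn units(4deg) [  4.51   5.12 -23.95] then shift units(50mm) [ 0.273 -8.615 -0.08 ]
turn units(4deg) [0. 0. 0.] then shift units(50mm) [0.   0.   3.52]
turn units(4deg) [  0.   0. -45.] then shift units(50mm) [0.   0.   3.52]
now [0.5299 0.2037 0.216 ] z [ 0.409  0.    -0.912] y [ 0.912 -0.     0.409] clock 14.3 F [-0.5  0.4 -1.1] w 0.049876348904991825 gf 29.999137222766876 q [ 0.35 -0.15  1.66 -0.15  1.24  0.37]
turn units(4deg) [ 6.03  0.38 -1.83] then shift units(50mm) [-8.615 -0.273 -0.08 ]
turn units(4deg) [ 0.57 -9.04 42.23] then shift units(50mm) [ 8.615  0.273 -0.08 ]
turn units(4deg) [0. 0. 0.] then shift units(50mm) [0.   0.   3.52]
turn units(4deg) [ 0.  0. 45.] then shift units(50mm) [0.   0.   3.52]
```

View pics/s3.png

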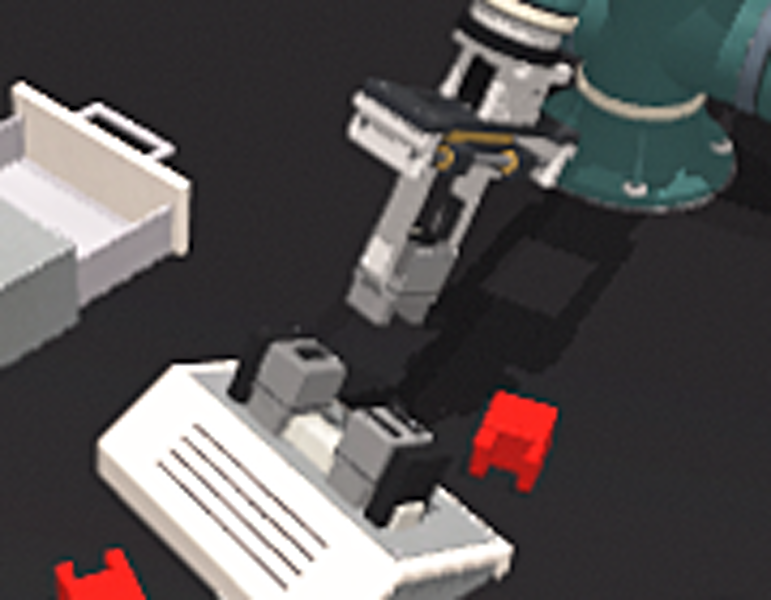

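The timer is held clear at (400,285), and both neighbours are still clipped on at (300,380) and (385,450). Now I level it and carry it to the drawer.

>>> {"op": "jog_arm", "data": {
  "plan": [
    [0.86,0.05,-0.26,0,0,0,0.6],
    [0.86,0.05,-0.26,0,0,0,0.6],
    [0.86,0.05,-0.26,0,0,0,0.6],
    [0.86,0.05,-0.26,0,0,0,0.6],
    [0.86,0.06,-0.26,0,0,0,0.6],
    [0.86,0.06,-0.26,0,0,0,0.6],
    [0.87,0.06,-0.27,0,0,0,0.6],
    [0,0,0,-0.2,0,0,0.6],
    [0,0,0,-0.4,0,0,0.6],
    [0,0,0,-0.6,-0.02,0,0.6]
  ]
}}

```text
clock: 15.35
tool_pos: [0.5363, 0.1436, 0.214]
tcp_rot: [0.66, 0.752, -0.001, -0.0]
ft_force: [-0.2, -0.5, -0.3]
grip_width: 0.0496
grasp_force: 30.0
```

>>> {"op": "jog_arm", "data": {
  "plan": [
    [0,0,0,-0.7,-0.03,-0.01,0.6],
    [0,0,0,-0.7,-0.03,-0.01,0.6],
    [0,0,0,-0.7,-0.03,-0.01,0.6],
    [0,0,0,-0.7,-0.03,-0.01,0.6],
    [0,0,0,-0.7,-0.03,-0.01,0.6],
    [0,0,0,-0.7,-0.03,-0.01,0.6],
    [0,0,0,-0.7,-0.03,-0.01,0.6],
    [0,0,0,-0.7,-0.03,-0.01,0.6],
    [0,0,0,-0.6,-0.01,0,0.6],
    [0,0,0,-0.6,0,0,0.6]
  ]
}}

```text
clock: 16.35
tool_pos: [0.5671, -0.1967, 0.2187]
tcp_rot: [0.661, 0.751, -0.001, -0.0]
ft_force: [-0.1, 1.0, -0.7]
grip_width: 0.0499
grasp_force: 30.0
```

>>> {"op": "jog_arm", "data": {
  "plan": [
    [0,0,0,-0.4,0,0,0.6],
    [0,0,0,-0.2,0,0,0.6],
    [0,0,0,0,0,0,0.6],
    [0,0,0,0,0,0,0.6]
  ]
}}

```text
clock: 16.75
tool_pos: [0.5717, -0.2236, 0.2195]
tcp_rot: [0.66, 0.751, -0.0, -0.001]
ft_force: [0.0, 0.2, -1.3]
grip_width: 0.0495
grasp_force: 30.0
```

Run:
```python
from h import *
t=np.radians(7.4);Xc=[np.cos(t),np.sin(t),0]
b=[.5718,-.2252]
G=Rzy([0,0,-1],Xc); plan([((*b,.12),G),((*b,.008+.036),G)])
f=grab_frame("scene");save("s4",cv2.resize(f["pixels"][110:230,140:300],(800,600),interpolation=cv2.INTER_CUBIC))
```

```text
now [ 0.5717 -0.2236  0.2195] z [-0.001  0.    -1.   ] y [ 0.992  0.129 -0.001] clock 16.75 F [ 0.   0.2 -1.3] w 0.049469902317273676 gf 29.999025464057922 q [-0.47  0.23  1.2  -0.    1.71 -0.59]
turn units(4deg) [-0.01 -0.01  0.01] then shift units(50mm) [-0.031 -0.002  1.99 ]
turn units(4deg) [ 1.000e-02 -2.000e-02 -4.499e+01] then shift units(50mm) [0.031 0.002 1.99 ]
turn units(4deg) [0. 0. 0.] then shift units(50mm) [0.   0.   1.52]
turn units(4deg) [ 0.  0. 45.] then shift units(50mm) [0.   0.   1.52]
```

View pics/s4.png

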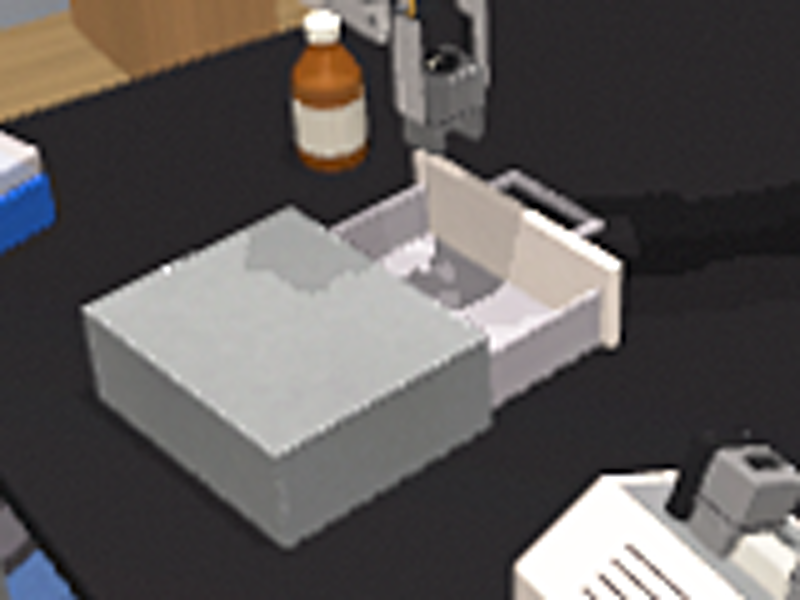

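The timer hangs upright at (445,95), above the open drawer bay at (460,280). I lower it, slowing near the floor.

>>> {"op": "jog_arm", "data": {
  "plan": [
    [0,0,0,-0.03,0,0.2,0.6],
    [0,0,0,0,0,0.35,0.6],
    [0,0,0,0,0,0.4,0.6],
    [0,0,0,0,0,0.4,0.6],
    [0,0,0,0,0,0.4,0.6],
    [0,0,0,0,0,0.4,0.6],
    [0,0,0,0,0,0.3,0.6],
    [0,0,0,0,0,0.3,0.6],
    [0,0,0,0,0,0.2,0.6],
    [0,0,0,0,0,0.15,0.6]
  ]
}}

```text
clock: 17.8
tool_pos: [0.5717, -0.2259, 0.0638]
tcp_rot: [0.66, 0.751, -0.0, -0.0]
ft_force: [1.0, -0.4, -0.9]
grip_width: 0.0498
grasp_force: 30.0
```

>>> {"op": "jog_arm", "data": {
  "plan": [
    [0,0,0,0,0,0.08,0.6],
    [0,0,0,0,0,0.08,0.6],
    [0,0,0,0,0,0.06,0.6],
    [0,0,0,0,0,0.04,0.6],
    [0,0,0,0,0,0.04,0.6],
    [0,0,0,0,0,0,0.6]
  ]
}}

```text
clock: 18.4
tool_pos: [0.5718, -0.2261, 0.0496]
tcp_rot: [0.66, 0.751, -0.0, -0.0]
ft_force: [-0.6, -0.6, -0.0]
grip_width: 0.0503
grasp_force: 30.0
```

>>> {"op": "jog_arm", "data": {
  "plan": [
    [0,0,0,0,0,0.03,0.6],
    [0,0,0,0,0,0.03,0.6],
    [0,0,0,0,0,0.03,0.6],
    [0,0,0,0,0,0,0.6]
  ]
}}

```text
clock: 18.8
tool_pos: [0.5721, -0.2262, 0.0461]
tcp_rot: [0.66, 0.751, -0.0, 0.0]
ft_force: [-0.4, 0.5, 3.0]
grip_width: 0.05
grasp_force: 30.0
```

>>> {"op": "jog_arm", "data": {
  "plan": [
    [0,0,0,0,0,0.02,0.6],
    [0,0,0,0,0,0.02,0.6],
    [0,0,0,0,0,0,0.6]
  ]
}}

```text
clock: 19.1
tool_pos: [0.573, -0.2261, 0.0461]
tcp_rot: [0.66, 0.751, 0.0, 0.001]
ft_force: [-2.0, 2.9, 9.5]
grip_width: 0.0498
grasp_force: 30.0
```

Contact with the floor is confirmed (9.5 N, z no longer changing). I'll ease off, release and retreat.

>>> {"op": "jog_arm", "data": {
  "plan": [
    [0,0,0,0,0,-0.02,0.6],
    [0,0,0,0,0,0,0.6],
    [0,0,0,0,0,0,0.42],
    [0,0,0,0,0,0,0.35],
    [0,0,0,0,0,0,0.28],
    [0,0,0,0,0,0,0.28],
    [0,0,0,0,0,0,0.28]
  ],
  "grip_force": 5
}}

```text
clock: 19.8
tool_pos: [0.5716, -0.2261, 0.0437]
tcp_rot: [0.66, 0.751, -0.001, -0.0]
ft_force: [-1.0, -0.6, 0.6]
grip_width: 0.0678
grasp_force: 0.0
```

>>> {"op": "jog_arm", "data": {
  "plan": [
    [0,0,0,0,0,-0.1,0.28],
    [0,0,0,0,0,-0.2,0.28],
    [0,0,0,0,0,-0.3,0.28],
    [0,0,0,0,0,-0.4,0.28],
    [0,0,0,0,0,-0.6,0.28],
    [0,0,0,0,0,-0.6,0.28],
    [0,0,0,0,0,-0.6,0.28],
    [0,0,0,0,0,-0.5,0.28],
    [0,0,0,0,0,0,0.28],
    [0,0,0,0,0,0,0.28]
  ]
}}

```text
clock: 20.8
tool_pos: [0.5722, -0.2261, 0.2103]
tcp_rot: [0.66, 0.751, -0.0, 0.001]
ft_force: [-0.1, -0.5, -0.4]
grip_width: 0.0674
grasp_force: 0.0
```

Run:
```python
from h import *
f=grab_frame("scene");W=pts(f);save("s5",cv2.resize(f["pixels"][110:270,140:353],(799,600),interpolation=cv2.INTER_CUBIC))
t=np.radians(7.4);R=np.array([[np.cos(t),-np.sin(t)],[np.sin(t),np.cos(t)]])
for r in trace(f,"timer")[:5]: 
    c=np.nanmedian(W[r["mask"]],0); print(r["confidence"],r["rect"],c.round(3))
x,y,z=W[...,0],W[...,1],W[...,2]
k=(abs(x-.572)<.045)&(abs(y+.226)<.045)&(z>.05)&(z<.1)
print("timer top z",np.percentile(z[k],[50,95]).round(4),k.sum(),np.median(W[k],0).round(3))
m=(x>.38)&(x<.7)&(y>-.36)&(y<-.12)&(z>.06)&(z<.1);q=W[m][:,:2]@R
print(np.histogram(q[:,0],np.arange(.4,.5,.005)))
o=robot.observe();print(o["clock"],o["tool_pos"],o["grasp_force"])
```

```text
0.91 [233.1, 249.3, 20.5, 24.2] [0.806 0.213 0.043]
0.81 [331.3, 211.4, 19.6, 26.1] [0.435 0.255 0.04 ]
0.67 [207.3, 139.4, 55.4, 51.9] [ 0.514 -0.214  0.046]
0.59 [223.8, 156.8, 15.1, 15.0] [ 0.576 -0.212  0.068]
timer top z [0.0716 0.0798] 148 [ 0.579 -0.215  0.072]
(array([  0,   0,   0,  12,  26,  17,   4,   4,   3,   2,   0,   2,  43,
        94, 158,  13,   0,   0,   3]), array([0.4  , 0.405, 0.41 , 0.415, 0.42 , 0.425, 0.43 , 0.435, 0.44 ,
       0.445, 0.45 , 0.455, 0.46 , 0.465, 0.47 , 0.475, 0.48 , 0.485,
       0.49 , 0.495]))
20.9 [ 0.5712192  -0.22566907  0.20743938] 0.0
```

View pics/s5.png

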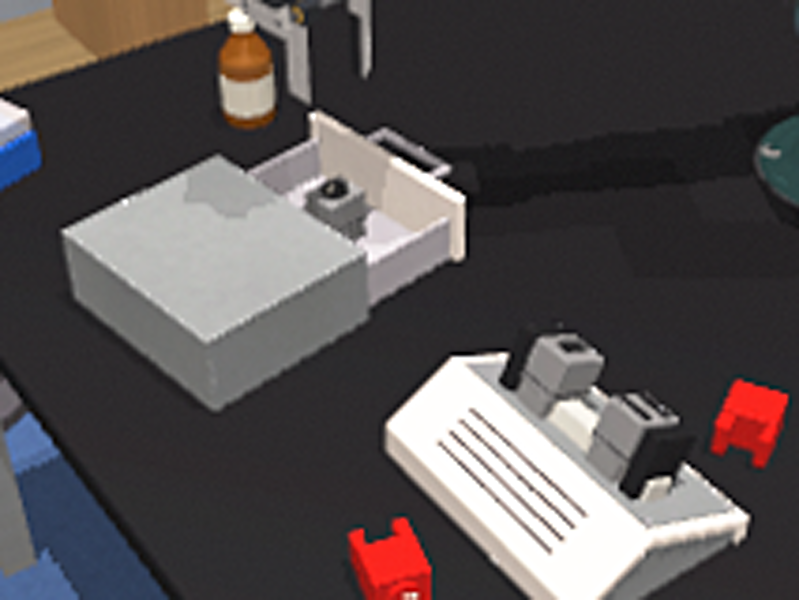

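The timer stands upright in the drawer at (335,205) and is released, with its top at about z = 0.07 as expected. The drawer is still out, the neighbours are clipped at (565,370) and (635,440), and the bottle is in place. I'm handing in.

```bash
python3 -c "
from plant import workorder
print(workorder.hand_in())"
```

```text
the job is handed in; nothing more can be done
None
```

I handed the job in at about 21 s of the 58 s. The drawer is out at its stop, the timer stands upright and released on the drawer floor, and in the last picture the other two modules were still clipped on and the bottle in place. The mortar was not in that picture, but the arm stayed well clear of it. The hand-in gave no verdict.

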